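Open the push-and-turn cap of the plant-feed jug

TASK

Open the plant-feed jug on the potting table: press its orange safety cap down, and while it is down twist it counter-clockwise (seen from above) by about a quarter turn until it is free, without forcing it. Then lift the cap straight up and finish while still holding it upright, over the jug's mouth so that drips fall back in, about 8 cm higher than it sat. Do not shift the other things on the table.

Things in the scene. Friction and masses are not known exactly. Their poses are not given: they have to be found in the camera images.
- cap_grip (a point): Centre of the bar grip on the loose orange cap. Bar: 52 mm long (x axis), 18 mm wide (y: pinch it across this), 26 mm high (13 mm below to 13 mm above this point). It stands on the flat top of the 62 mm round cap, leaving a ledge up to 22 mm wide on both sides, 13 mm below this point, on which fingertips may press. The cap's underside is 43 mm below this point.
- jug_mouth (a point): Centre of the top rim of the jug's neck (34 mm across, 180 mm above the table), z up, x along the jug's long side. With the cap locked, the cap's bar lies along this x axis within 4 degrees, centred, and cap_grip is 30 mm above this point. Under the cap a small black sprung seal stands 14 mm out of the mouth.
- cap: The cap (40 to 85 g; origin: centre of underside), locked at first: a sprung seal pushes it up (6 N) against lips on the neck. Pressed down over 6.5 mm (10 to 13 N; bottoms at 10 mm) it turns counter-clockwise seen from above; free to lift once turned 60 degrees, best 80 to 90, end stop near 130. Clockwise is blocked. Unpressed it turns only a few degrees and will not lift.
- jug: White jug with green panels, 114 x 86 mm, shoulder 150 mm high, fixed in a dark steel holder (130 x 94 mm) bolted to the table: it cannot move. Origin at the centre of its underside, x along its long side, z up.
- flowerpot: Blue ceramic flowerpot, 110 mm across the rim, 100 mm high, origin under its centre. Bystander.
- cup: Green plastic measuring cup, 76 mm across, 80 mm high, origin under its centre. Bystander.
- bit_tray: Flat steel magnetic bit tray, 120 x 80 x 16 mm, origin under its centre. Bystander.
- screwdriver: Yellow-handled screwdriver, 200 mm long, lying along its x axis. Bystander.
- hinge: Open stainless steel hinge lying flat, 78 x 70 x 10 mm, origin under its centre. Bystander.
- square: Small steel square lying flat, 110 x 75 x 12 mm, origin at the underside of the blade's middle. Bystander.

How it is judged:
On the way, in this order (a step that is already met when the one before it is completed fails the run):
1. the cap is pressed down at least 5 mm while not yet turned (bar within 25 degrees of the jug's long side) (z of cap_grip in the frame of jug_mouth below 0.025 m and angle between the x axis of cap_grip and the x axis of jug_mouth, either way round below 0.44 rad), for 0.1 s.
2. the cap is twisted at least 50 degrees while still on the neck (angle between the x axis of cap_grip and the x axis of jug_mouth, either way round above 0.87 rad and z of cap_grip in the frame of jug_mouth below 0.036 m and horizontal distance between cap_grip and jug_mouth below 0.008 m), for 0.05 s.
At the end, for the whole second after the job is handed in: The cap is held still in the fingers, free of the jug, 50 to 120 mm higher than where it sat locked, within 30 mm sideways of the mouth's axis, tilted less than 17 degrees (z of cap_grip in the frame of jug_mouth between 0.08 and 0.15 m and horizontal distance between cap_grip and jug_mouth below 0.03 m and angle between cap_grip's own z axis and vertical below 0.3 rad and linear speed of cap below 0.03 m/s and contact force between cap and the fingers above 1 N and contact force between cap and jug below 0.1 N); the arm keeps its last pose, push and grip.
It fails at once if another thing on the table is shifted by more than 30 mm (distance of any of flowerpot, cup, bit_tray, screwdriver, hinge, square from where it was at the start of the episode above 0.03 m).
It fails at once if the cap is forced against the jug with more than 100 N (turning it unpressed or the wrong way, pulling it before it is free, ramming it down) (contact force between cap and jug above 100 N).
It also fails if it takes over 38 s, if anything falls off the work surface, if the arm or the gripper's body presses on something with over 40 N, if the wrist force passes 120 N, or if a joint passes its speed limit or range.

ROBOT

A 6-joint arm with a two-finger parallel gripper is mounted at the origin on the work surface. World frame = base frame: x ahead of the robot, y to its left, z up, the work surface at z = 0. Lengths are in m, angles in rad, forces in N, time in s.
With the tool pointing down it reaches from about 0.3 to 0.775 m from the base axis. Payload 14.6 kg.
Tool frame: the origin (TCP) lies at the very end of the fingers, on their centre line; the grasp point (between the pads) lies 19 mm behind it; y points along the fingers, z is the direction in which the jaws open and shut, and the axes are right-handed (so a half turn about y gives the same grasp; the last joint's range is limited). The gripper opens to 94 mm and grips with 3 to 60 N. Pads are 16 mm wide; open, the fingers measure 119 mm over their backs; the gripper's body (75 mm by 177 mm) begins 78 mm behind the grasp point.
Start: joints at [1.193, 0.3, 1.521, -0, 1.321, -0.067], TCP at [0.168, 0.524, 0.205] pointing down, gripper open.
Joint ranges: [-3.03, 3.03], [-0.79, 2.21], [0.23, 2.52], [-1.04, 4.18], [0, 3.07], [-2.55, 2.55]. Speed limits (rad/s): [2.22, 2.22, 2.57, 3.14, 3.14, 3.14].

INTERFACE

Orientations are given as [roll, pitch, yaw] about the fixed x, y, z axes, in that order (R = Rz(yaw) Ry(pitch) Rx(roll)).
In Python, from station import get_obs, camera, hand_in, masks_of gives the robot as it stands.
- The arm moves only by the shell command python3 -m jog 'ROWS' [FORCE]. ROWS is text: rows parted by semicolons, each of 7 numbers parted by spaces: the shift along the world's x, y, z in mm, then the turn, a rotation vector about the world's x, y, z in degrees, then the closure, from 0 (fully open) to 1 (shut). A call has 1 to 10 rows; each row is the pose to reach, as a shift and turn from the pose measured when the call began; what a row does not reach only later rows make up. A row lasts 1/12 s, in which the tool goes at most 41.7 mm and 7.16 degrees, less where a joint would pass 70% of its speed; a pose out of reach is approached as far as the arm can. A call with a gripper value outside its range is refused whole. The fingers move at their own pace and stop on an object; FORCE is the grip in N (left out, the last holds). Time passes only in rows, so rows that repeat a pose let the fingers close. It gives the time, the measured TCP pose, the force and the opening at its end, in the units of the state.
- get_obs(): the state, without advancing time (a new reading comes with each control period).
- camera(name): name is "side" or "top" or "wrist"; returns a dict with "img" (480x640x3 uint8, red, green, blue), "range_z" (480x640 float32, m along the optical axis (not along the pixel's ray), 0 where there is no reading), "fx", "fy", "cx", "cy" (pixels), "rvec" (rotation vector, rad) and "tvec" (3), from world to camera coordinates, as OpenCV has them. Camera axes: x right, y down, z forward; pixel columns grow to the right and rows downward; lengths in m; the calibration is good to about 2 mm. A picture is of the moment at which its call begins.
- hand_in(): hands the job in, once; it reports no verdict.
Trained networks look in the newest picture that a camera, given by its name, has taken for a name from the list of things; names that differ only in an ending like _2 or _b are one class to them, and where a whole thing is asked for, a point or a joint stands for the part that bears it (a point fixed in the world has none). Each returns a list of dicts, best first, with "conf" (0 to 1); they miss things now and then, are a little off and sometimes report something else, mostly with a low value. They report only what shows in the picture. A call takes as long as a camera call.
- masks_of(thing, camera): "mask" (480x640 bool, what is visible of it) and "extent" ([left, top, right, bottom] in pixels, round what is visible of it).
The state is a dict: "time_s": time; "qpos": joint angles; "joint_vel": joint speeds; "tau": joint torques, N m; "ee_pos": TCP position; "eef_rot": TCP orientation; "force": force on the tool from outside, world axes, zero at the start; "moment": the same for the moment, N m; "grip_width": finger opening in m.
Only numpy, scipy, OpenCV 4.12 (cv2) and the standard library are available. Lean on these libraries where they do the work, as an engineer would, in place of code of your own. Each camera call takes 0.05 s, during which the arm holds its last target.

## Working session

There is one attempt and no reset: what is moved stays moved. The work goes in short steps, Python scripts to look and compute and a shell command to move; the robot and the scene stay as the last step left them, time stands still between calls to the robot, and variables do not carry over. Pictures are saved under pics/ and viewed, and the job is handed in when it is done.

```bash
mkdir -p pics; ls
cat > h.py <<'E'
import numpy as np,cv2
from station import get_obs,camera,hand_in,masks_of
def save(c,n): cv2.imwrite('pics/'+n,c['img'][:,:,::-1])
def pts(c,mask):
    R=cv2.Rodrigues(np.array(c['rvec'],float))[0];t=np.array(c['tvec'],float).reshape(3)
    v,u=np.nonzero(mask&(c['range_z']>0));z=c['range_z'][v,u]
    P=np.stack([(u-c['cx'])/c['fx']*z,(v-c['cy'])/c['fy']*z,z],1)
    return (P-t)@R
E
python3 - <<'E'
from h import *
print(get_obs())
for n in ['top','side','wrist']:
    c=camera(n);save(c,n+'1.png')
    for th in ['cap','jug']:
        for m in masks_of(th,n)[:2]:
            p=pts(c,m['mask']);print(n,th,m['conf'],m['extent'],len(p))
            if len(p): print(np.percentile(p,[1,50,99],axis=0).round(4).tolist())
E
```

```text
pics
{'time_s': 0.0, 'qpos': array([ 1.19340791e+00,  3.00467604e-01,  1.52159057e+00, -2.52092318e-05,
        1.32069048e+00, -6.66097694e-02]), 'joint_vel': array([-5.04862328e-04, -7.88831058e-04,  5.61930883e-05,  7.51406177e-04,
       -1.35222478e-03,  3.06525731e-04]), 'tau': array([ 5.43309987e-03, -5.31813169e+01, -3.52746499e+01,  7.11041735e-02,
        2.42605212e-02, -7.72199337e-05]), 'ee_pos': array([0.1681064 , 0.52340122, 0.20488423]), 'eef_rot': array([-1.57195140e+00,  5.25809186e-05, -3.10772427e-01]), 'force': array([-0.10598487,  0.43274783,  0.04738431]), 'moment': array([0.03048094, 0.06790641, 0.00643233]), 'grip_width': 0.09405682367094509}
top cap 0.94 [310.5, 211.6, 333.1, 238.3] 429
[[0.5267, -0.0426, 0.1394], [0.555, -0.0136, 0.199], [0.5874, 0.0136, 0.228]]
top jug 0.6 [302.5, 206.9, 341.3, 252.5] 948
[[0.4876, -0.0641, 0.0014], [0.5256, -0.014, 0.1276], [0.612, 0.0406, 0.1505]]
top jug 0.55 [441.1, 173.9, 471.7, 204.9] 594
[[0.6557, -0.4594, -0.0034], [0.6979, -0.4181, 0.0045], [0.7444, -0.3781, 0.0129]]
side cap 0.89 [307.6, 209.7, 332.3, 242.6] 773
[[0.5273, -0.0459, 0.122], [0.5475, -0.0229, 0.1986], [0.6319, 0.0807, 0.226]]
side cap 0.19 [406.5, 343.4, 471.7, 418.6] 3382
[[0.4367, -0.4632, 0.0067], [0.4887, -0.4115, 0.0728], [0.5389, -0.3613, 0.1037]]
side jug 0.56 [290.3, 240.1, 349.4, 314.4] 3576
[[0.4928, -0.0676, 0.0042], [0.5298, -0.0468, 0.0846], [0.605, 0.0323, 0.1544]]
```

View pics/top1.png

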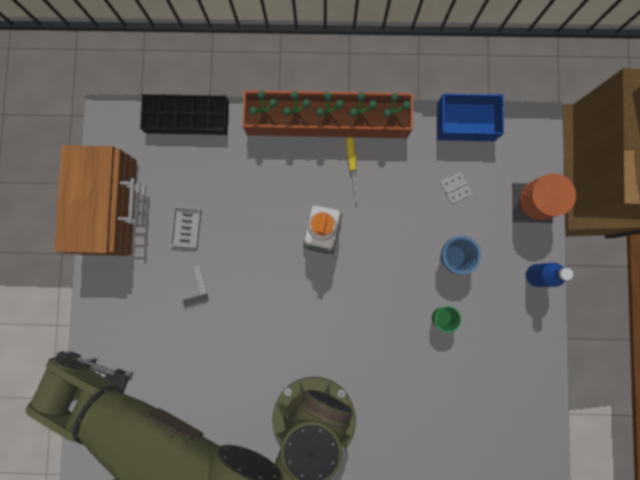

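View pics/side1.png

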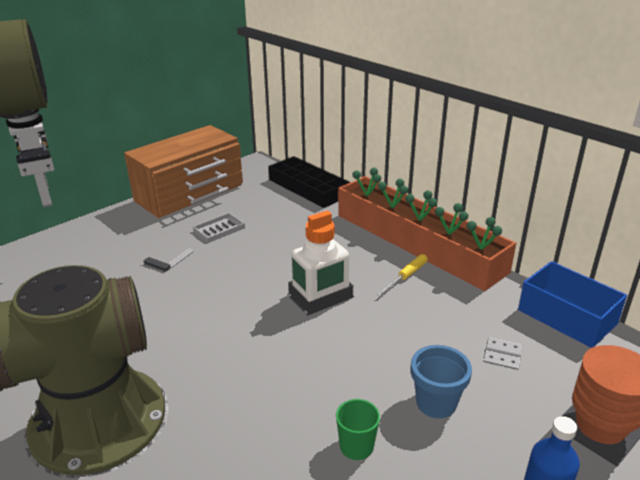

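Run:
```python
from h import *
for n in ['top','side']:
    c=camera(n)
    m=masks_of('cap',n)[0]['mask']; m=cv2.erode(m.astype(np.uint8),np.ones((1,1)))>0
    p=pts(c,m)
    R=cv2.Rodrigues(np.array(c['rvec'],float))[0];print(n,'cam',-R.T@np.array(c['tvec']).ravel(),c['fx'])
    b=p[(p[:,2]>.217)]; print('bar',len(b),b.mean(0),b.min(0),b.max(0))
    r=cv2.minAreaRect((b[:,:2]*1000).astype(np.float32));print(r)
    d=p[(p[:,2]>.19)&(p[:,2]<.205)]; print('disc',len(d),d.mean(0),cv2.minEnclosingCircle((d[:,:2]*1000).astype(np.float32)))
    m=masks_of('jug',n)[0]['mask'];p=pts(c,m); s=p[(p[:,2]>.14)&(p[:,2]<.16)]
    print('shoulder',len(s),s[:,2].mean(),cv2.minAreaRect((s[:,:2]*1000).astype(np.float32)))
    x0,y0=270,170
    im=c['img'][y0:y0+120,x0:x0+110,::-1];cv2.imwrite(f'pics/{n}_z.png',cv2.resize(im,None,fx=5,fy=5,interpolation=cv2.INTER_CUBIC))
```

```text
top cam [ 0.3941828  -0.02248108  1.51445098] 497.3615877329411<stdin>:7: RuntimeWarning: Mean of empty slice.
  ret = um.true_divide(
Traceback (most recent call last):
ValueError: zero-size array to reduction operation minimum which has no identity
```

Run:
```python
from h import *
for n in ['top','side']:
    c=camera(n)
    ms=masks_of('cap',n)
    p=pts(c,ms[0]['mask']);print(n,len(ms),ms[0]['conf'],ms[0]['extent'],len(p))
    print(np.histogram(p[:,2],bins=np.arange(.12,.24,.01)))
    for lo,hi in [(.213,.235),(.18,.208)]:
        b=p[(p[:,2]>lo)&(p[:,2]<hi)]
        if len(b)>5: print(lo,len(b),b.mean(0),np.median(b,0),cv2.minAreaRect((b[:,:2]*1000).astype(np.float32)))
    m=masks_of('jug',n)[0]['mask'];p=pts(c,m); s=p[(p[:,2]>.14)&(p[:,2]<.16)]
    if len(s)>5:print('shoulder',len(s),s[:,2].mean(),cv2.minAreaRect((s[:,:2]*1000).astype(np.float32)))
    np.savez(f'{n}.npz',**c)
    im=c['img'][170:290,270:380,::-1];cv2.imwrite(f'pics/{n}_z.png',cv2.resize(im,None,fx=5,fy=5,interpolation=cv2.INTER_CUBIC))
```

```text
top 1 0.81 [309.7, 210.4, 336.9, 237.8] 456
(array([  0,   3,  11,   2,   1,   5,  11, 240,  44,  21, 118]), array([0.12, 0.13, 0.14, 0.15, 0.16, 0.17, 0.18, 0.19, 0.2 , 0.21, 0.22,
       0.23]))
0.213 138 [ 0.5564187  -0.01255329  0.22261476] [ 0.55725298 -0.01300941  0.22280947] ((556.5531616210938, -12.325594902038574), (17.955425262451172, 51.26737976074219), 77.80194854736328)
0.18 294 [ 0.55425879 -0.01284414  0.1967006 ] [ 0.55495651 -0.01518255  0.19658653] ((556.15087890625, -12.458900451660156), (61.835594177246094, 61.28852844238281), 46.237613677978516)
shoulder 122 0.14590252231430914 ((548.6041870117188, -13.39077377319336), (57.746604919433594, 73.16629791259766), 3.801133871078491)
side 1 0.57 [305.2, 209.4, 332.8, 241.4] 819
(array([  0,   0,   0,   5,  13, 104, 105, 225, 109,  92, 132]), array([0.12, 0.13, 0.14, 0.15, 0.16, 0.17, 0.18, 0.19, 0.2 , 0.21, 0.22,
       0.23]))
0.213 200 [ 0.55618375 -0.01635287  0.22149482] [ 0.55545366 -0.01746434  0.22242404] ((559.476806640625, -14.91261100769043), (21.65039825439453, 53.730987548828125), 77.09349060058594)
0.18 423 [ 0.54906927 -0.02594807  0.19506326] [ 0.54586302 -0.02616562  0.19668858] ((550.0916748046875, -20.82706069946289), (45.83637619018555, 62.32732009887695), 44.66004180908203)
shoulder 397 0.14928005936684619 ((550.5341186523438, -23.707138061523438), (54.87095642089844, 75.91792297363281), 47.91762924194336)
```

```bash
cd pics; python3 -c "
import cv2,numpy as np
a=cv2.imread('top_z.png')[:,:390];b=cv2.imread('side_z.png')[:,:400]
cv2.imwrite('zz.png',np.hstack([a,b]))"
```

```text
(no output)
```

View pics/zz.png

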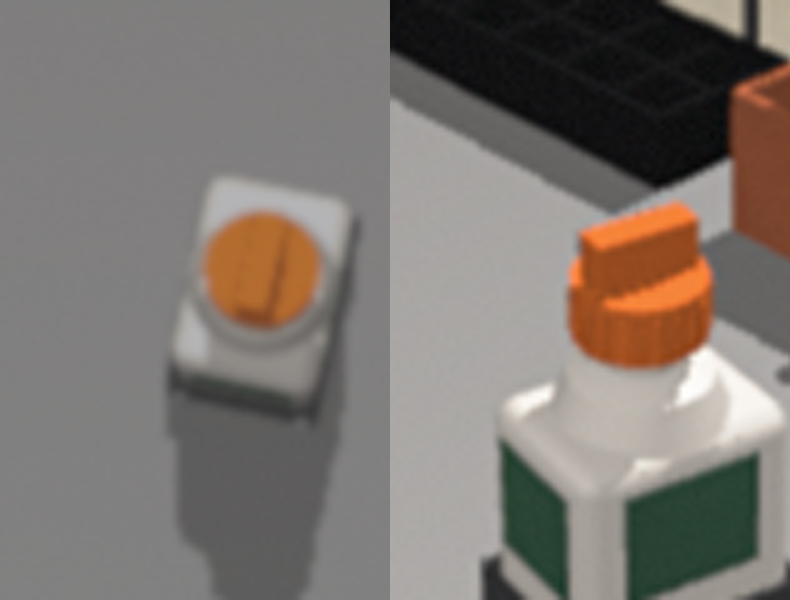

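The top view shows the cap at about (322,225). Its bar leans slightly right of vertical, at about -12° in the world frame. The bar measures 18×51 mm with its top at z≈0.2226, which matches the sizes given. To leave room for the CCW twist within joint 6's range, I'll come in with the tool turned about -174°.

```bash
python3 -m jog '10 -14 20 0 0 -7 0;25 -32 40 0 0 -14 0;38 -52 60 0 0 -21 0;50 -70 70 0 0 -28 0;65 -90 70 0 0 -35 0;78 -108 70 0 0 -42 0;91 -126 70 0 0 -49 0;104 -144 70 0 0 -56 0;117 -162 70 0 0 -63 0;130 -180 70 0 0 -70 0' 30
```

```text
time_s: 1.68
ee_pos: [0.2987, 0.3427, 0.2756]
eef_rot: [-1.571, 0.0, -1.539]
force: [0.1, -0.0, -0.9]
grip_width: 0.0942
```

```bash
python3 -m jog '13 -18 0 0 0 -7 0;26 -36 0 0 0 -14 0;39 -54 0 0 0 -21 0;52 -72 0 0 0 -28 0;65 -90 0 0 0 -35 0;78 -108 0 0 0 -42 0;91 -126 0 0 0 -49 0;104 -144 0 0 0 -56 0;117 -162 0 0 0 -63 0;130 -180 0 0 0 -70 0'
```

```text
time_s: 2.52
ee_pos: [0.4292, 0.1617, 0.2757]
eef_rot: [-1.571, 0.0, -2.766]
force: [0.3, 0.5, -0.2]
grip_width: 0.0939
```

```bash
python3 -m jog '15 -20 0 0 0 -6 0;30 -40 0 0 0 -12 0;45 -62 0 0 0 -18 0;60 -82 0 0 0 -24 0;75 -103 0 0 0 -30 0;90 -124 0 0 0 -33.7 0;105 -144 0 0 0 -33.7 0;120 -164 0 0 0 -33.7 0;127 -174 0 0 0 -33.7 0;127 -174 0 0 0 -33.7 0'
python3 - <<'E'
from h import *
o=get_obs();print(o['ee_pos'],np.degrees(o['eef_rot']),o['qpos'])
c=camera('wrist');save(c,'w2.png')
for th in ['cap','jug']:
  for m in masks_of(th,'wrist')[:1]:
    p=pts(c,m['mask']);print(th,m['conf'],m['extent'],len(p))
    for lo,hi in [(.213,.235),(.18,.208),(.14,.158)]:
        b=p[(p[:,2]>lo)&(p[:,2]<hi)]
        if len(b)>20: print(lo,len(b),b.mean(0),np.median(b,0),cv2.minAreaRect((b[:,:2]*1000).astype(np.float32)))
E
```

```text
time_s: 3.35
ee_pos: [0.5568, -0.0138, 0.2751]
eef_rot: [-1.57, -0.0, 2.927]
force: [-0.6, 0.3, 0.3]
grip_width: 0.094
[ 0.5568024  -0.01381551  0.27511079] [-8.99708291e+01 -1.65988185e-02  1.67687925e+02] [-9.03383032e-02  2.73104374e-01  1.39443247e+00 -4.71382941e-04
  1.47440653e+00  1.69538965e+00]
cap 0.57 [274.1, 201.0, 355.7, 289.7] 5314
0.213 1779 [ 0.560542   -0.0128166   0.22268569] [ 0.56085748 -0.01285757  0.22286145] ((558.91357421875, -12.526069641113281), (17.781963348388672, 51.632747650146484), 77.3768539428711)
0.18 3294 [ 0.56261156 -0.01351809  0.19648988] [ 0.56263731 -0.01847858  0.19693439] ((560.0804443359375, -12.861618041992188), (63.72211837768555, 60.977779388427734), 76.5792007446289)
0.14 36 [ 0.56973516 -0.01909253  0.14752201] [ 0.57243303 -0.03400651  0.14853985] ((570.1061401367188, -15.663738250732422), (72.79127502441406, 32.67936325073242), 74.52525329589844)
jug 0.78 [269.8, 153.5, 359.5, 280.7] 5204
0.14 915 [ 0.58258884 -0.01814985  0.14616808] [ 0.58573362 -0.02019726  0.14725981] ((574.8381958007812, -17.262393951416016), (73.72518157958984, 41.81877899169922), 73.86548614501953)
```

View pics/w2.png

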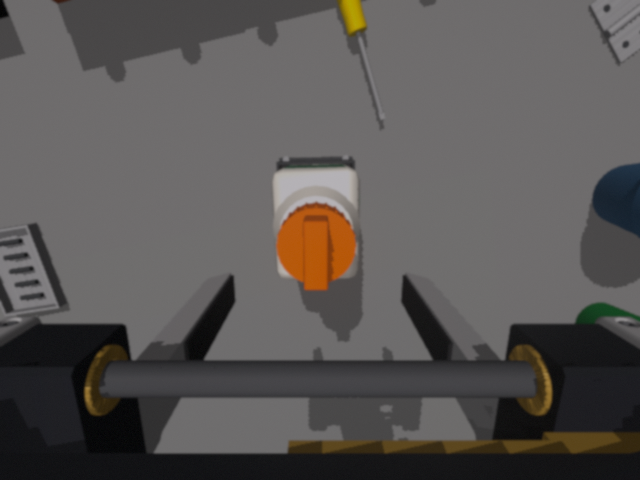

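The wrist view agrees with the top view: the bar is centred at about (0.5575,-0.0125) at -12.4°, between the fingers. I'll descend until the tips are just above the ledge, then close.

```bash
python3 -m jog '1 1 -15 0 0 0 0;1 1 -30 0 0 0 0;1 1 -45 0 0 0 0;1 1 -60 0 0 0 0;1 1 -70 0 0 0 0;1 1 -75 0 0 0 0;1 1 -75 0 0 0 0' && python3 -m jog '0 0 0 0 0 0 1;0 0 0 0 0 0 1;0 0 0 0 0 0 1;0 0 0 0 0 0 1;0 0 0 0 0 0 1;0 0 0 0 0 0 1;0 0 0 0 0 0 1;0 0 0 0 0 0 1' 30
```

```text
time_s: 4.08
ee_pos: [0.5563, -0.0099, 0.2002]
eef_rot: [-1.571, -0.001, 2.93]
force: [-0.4, 1.1, -0.2]
grip_width: 0.0939
time_s: 4.75
ee_pos: [0.5563, -0.0099, 0.2002]
eef_rot: [-1.571, -0.001, 2.93]
force: [-0.4, 0.2, -0.1]
grip_width: 0.0439
```

```bash
python3 -m jog '1 -2.5 0 0 0 0 0.55;1 -2.5 0 0 0 0 0.6;1 -2.5 0 0 0 0 0.65'; python3 -m jog '0 0 0 0 0 0 1;0 0 0 0 0 0 1;0 0 0 0 0 0 1;0 0 0 0 0 0 1;0 0 0 0 0 0 1;0 0 0 0 0 0 1;0 0 0 0 0 0 1'
```

```text
time_s: 5.0
ee_pos: [0.5573, -0.0126, 0.2002]
eef_rot: [-1.571, -0.001, 2.93]
force: [0.5, 0.1, -0.4]
grip_width: 0.0346
time_s: 5.58
ee_pos: [0.5573, -0.0125, 0.2002]
eef_rot: [-1.571, -0.001, 2.93]
force: [1.0, 0.5, 0.5]
grip_width: 0.0177
```

```bash
python3 -m jog '0 0 -1 0 0 0 1;0 0 -2 0 0 0 1;0 0 -3 0 0 0 1;0 0 -4 0 0 0 1;0 0 -5 0 0 0 1;0 0 -5 0 0 0 1'; python3 -m jog '0 0 -1 0 0 0 1;0 0 -2 0 0 0 1;0 0 -3 0 0 0 1;0 0 -3 0 0 0 1'
```

```text
time_s: 6.08
ee_pos: [0.5574, -0.0125, 0.1957]
eef_rot: [-1.571, -0.0, 2.93]
force: [-3.8, 0.3, 7.0]
grip_width: 0.0178
time_s: 6.42
ee_pos: [0.5574, -0.0125, 0.1934]
eef_rot: [-1.571, 0.001, 2.93]
force: [-4.8, -0.2, 9.0]
grip_width: 0.0181
```

```bash
python3 -m jog '0 0 -1 0 0 0 1;0 0 -2 0 0 0 1;0 0 -2 0 0 0 1'
python3 - <<'E'
from h import *
o=get_obs();print(o['ee_pos'],o['force'])
for n in ['side','wrist']:
  c=camera(n);save(c,n+'3.png')
  ms=masks_of('cap',n)
  if ms:
    p=pts(c,ms[0]['mask']);print(n,ms[0]['conf'],ms[0]['extent'],np.histogram(p[:,2],bins=np.arange(.15,.24,.005)))
    d=p[(p[:,2]>.18)&(p[:,2]<.199)];print(np.percentile(d[:,2],[50,75,90,95]))
    im=c['img'][170:290,260:420,::-1];cv2.imwrite(f'pics/{n}3z.png',cv2.resize(im,None,fx=5,fy=5,interpolation=cv2.INTER_CUBIC))
E
```

```text
time_s: 6.67
ee_pos: [0.5574, -0.0125, 0.1922]
eef_rot: [-1.571, 0.001, 2.93]
force: [-5.3, 1.1, 10.4]
grip_width: 0.0176
[ 0.55743862 -0.01254302  0.19221623] [-5.33022899  1.11549525 10.40126329]
side 0.62 [306.7, 213.5, 331.1, 244.1] (array([  2,   2,  41,  46,  55,  49,  54,  87, 123,  29,  29,  27,  30,
        42,   1,   0,   0]), array([0.15 , 0.155, 0.16 , 0.165, 0.17 , 0.175, 0.18 , 0.185, 0.19 ,
       0.195, 0.2  , 0.205, 0.21 , 0.215, 0.22 , 0.225, 0.23 , 0.235]))
[0.19013743 0.19173393 0.19433587 0.19645998]
wrist 0.55 [263.2, 218.7, 371.6, 348.4] (array([  16,    4,  100,  135,  152,  155,  224, 2852,  307,  100,  104,
        107, 1701, 1794,   19,    0,    0]), array([0.15 , 0.155, 0.16 , 0.165, 0.17 , 0.175, 0.18 , 0.185, 0.19 ,
       0.195, 0.2  , 0.205, 0.21 , 0.215, 0.22 , 0.225, 0.23 , 0.235]))
[0.1890741  0.18958021 0.19005382 0.19060312]
```

View pics/side3z.png

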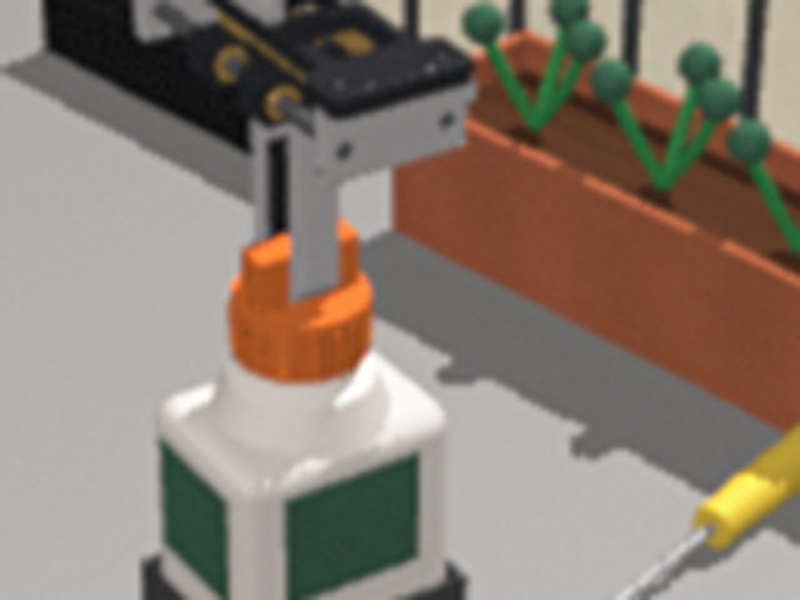

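The cap is pressed about 7.7 mm: the ledge has gone from 0.197 to 0.189 and there is no slip. I'll start the twist slowly and hold a slightly deeper press.

```bash
python3 -m jog '0 0 -0.8 0 0 0 1;0 0 -0.8 0 0 3 1;0 0 -0.8 0 0 6 1;0 0 -0.8 0 0 9 1;0 0 -0.8 0 0 12 1;0 0 -0.8 0 0 12 1'; python3 -c "
from h import *
o=get_obs();print(o['force'],o['moment'],np.degrees(o['eef_rot']))"
```

```text
time_s: 7.37
ee_pos: [0.5581, -0.0126, 0.1927]
eef_rot: [-1.57, 0.004, -3.141]
force: [-0.6, -0.4, 9.5]
grip_width: 0.0176
[-0.61938336 -0.36616753  9.46506763] [-0.11418445  0.32054212  0.04370491] [ -89.98282081    0.22141375 -179.94646639]
```

```bash
python3 -m jog '0 0 -1.5 0 0 3 1;0 0 -1.5 0 0 7 1;0 0 -1.5 0 0 11 1;0 0 -1.5 0 0 15 1;0 0 -1.5 0 0 19 1;0 0 -1.5 0 0 23 1;0 0 -1.5 0 0 27 1;0 0 -1.5 0 0 30 1;0 0 -1.5 0 0 30 1'; python3 -c "
from h import *
o=get_obs();print(o['force'],o['moment'],np.degrees(o['eef_rot']))
c=camera('wrist');save(c,'w4.png')
p=pts(c,masks_of('cap','wrist')[0]['mask']);b=p[(p[:,2]>.207)];print(b[:,2].max(),cv2.minAreaRect((b[:,:2]*1000).astype(np.float32)))
d=p[(p[:,2]>.18)&(p[:,2]<.199)];print(np.median(d[:,2]))
"
```

```text
time_s: 8.12
ee_pos: [0.5588, -0.0128, 0.1925]
eef_rot: [-1.569, 0.006, -2.614]
force: [-1.0, 0.1, 9.0]
grip_width: 0.0179
[-1.01023655  0.11203956  8.99380288] [-0.04837549  0.19906316 -0.00657606] [ -89.88205477    0.35357619 -149.7477731 ]
0.21780672020021938 ((559.6860961914062, -11.464370727539062), (52.180091857910156, 18.02404022216797), 30.13486671447754)
0.18945521483942437
```

View pics/w4.png

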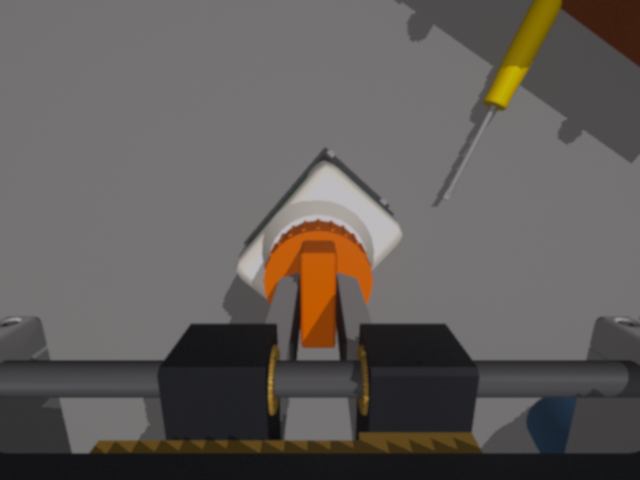

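The bar is now at 30°, so it has turned about 42° with almost no resisting moment. Continuing to about 85°.

```bash
python3 -m jog '-0.5 0 -1.5 0 0 4 1;-0.5 0 -1.5 0 0 9 1;-0.5 0 -1.5 0 0 14 1;-0.5 0 -1.5 0 0 19 1;-0.5 0 -1.5 0 0 24 1;-0.5 0 -1.5 0 0 29 1;-0.5 0 -1.5 0 0 34 1;-0.5 0 -1.5 0 0 39 1;-0.5 0 -1.5 0 0 43 1;-0.5 0 -1.5 0 0 43 1'; python3 -c "
from h import *
o=get_obs();print(o['force'],o['moment'],np.degrees(o['eef_rot']))
c=camera('wrist');save(c,'w5.png')
p=pts(c,masks_of('cap','wrist')[0]['mask']);b=p[(p[:,2]>.207)];print(b[:,2].max(),cv2.minAreaRect((b[:,:2]*1000).astype(np.float32)))
d=p[(p[:,2]>.18)&(p[:,2]<.199)];print(np.median(d[:,2]))
"
```

```text
time_s: 9.05
ee_pos: [0.559, -0.0129, 0.1924]
eef_rot: [-1.566, 0.007, -1.862]
force: [-0.3, -0.8, 10.3]
grip_width: 0.018
[-0.2573022  -0.79135655 10.29867528] [-0.05938802  0.10293267 -0.01564993] [ -89.71692467    0.38579711 -106.66852986]
0.2172148245045941 ((558.5008544921875, -10.93952751159668), (52.32268524169922, 18.05832290649414), 73.28753662109375)
0.18930700104393802
```

The cap has turned 85.7° and is still on the neck. Lifting gently.

```bash
python3 -m jog '0 0 2 0 0 0 1;0 0 4 0 0 0 1;0 0 6 0 0 0 1;0 0 8 0 0 0 1;0 0 10 0 0 0 1;0 0 12 0 0 0 1;0 0 14 0 0 0 1;0 0 14 0 0 0 1' 40
```

```text
time_s: 9.82
ee_pos: [0.5591, -0.0129, 0.2065]
eef_rot: [-1.566, 0.007, -1.866]
force: [0.1, 0.2, -0.5]
grip_width: 0.0176
```

```bash
python3 -m jog '0 0 6 0 0 0 1;0 0 16 0 0 0 1;-1 0 28 0 0 0 1;-1 0 40 0 0 0 1;-1 0 52 0 0 0 1;-1 0 62 0 0 0 1;-1 0 70 0 0 0 1;-1 0 74 0 0 0 1;-1 0 74 0 0 0 1;-1 0 74 0 0 0 1'; python3 -c "
from h import *
o=get_obs();print(o['force'],np.degrees(o['eef_rot']),abs(o['joint_vel']).max())
c=camera('wrist');
p=pts(c,masks_of('cap','wrist')[0]['mask']);b=p[(p[:,2]>.285)];print(p[:,2].max(),cv2.minAreaRect((b[:,:2]*1000).astype(np.float32)))
c=camera('side');save(c,'s6.png');im=c['img'][140:290,230:430,::-1];cv2.imwrite('pics/s6z.png',cv2.resize(im,None,fx=4,fy=4))
"
```

```text
time_s: 10.65
ee_pos: [0.558, -0.0129, 0.2803]
eef_rot: [-1.566, 0.007, -1.866]
force: [-1.0, 0.3, -0.7]
grip_width: 0.0175
[-1.02419844  0.30075711 -0.70269872] [ -89.72902886    0.38218735 -106.92062103] 0.012142251968183287
0.3181286088328507 ((559.91552734375, -10.617029190063477), (39.24225997924805, 53.392147064208984), 5.412181377410889)
```

View pics/s6z.png

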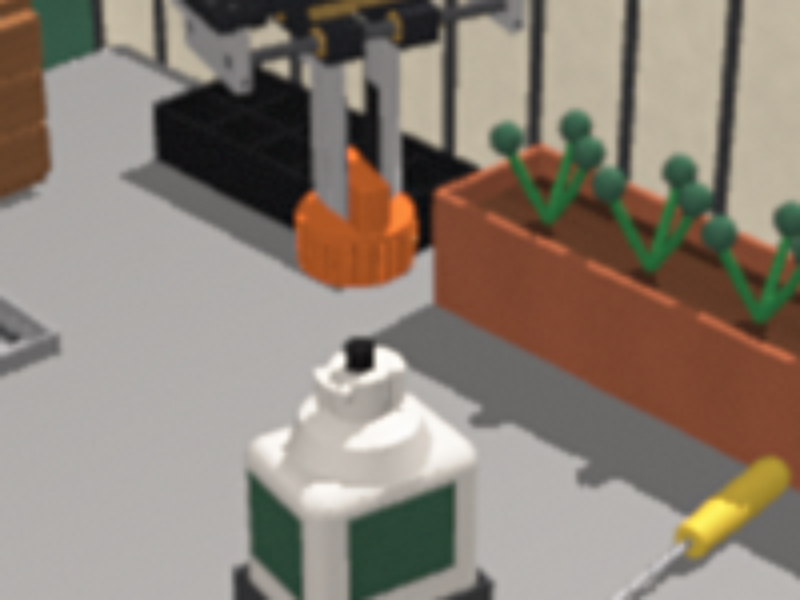

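The side view shows the cap upright in the fingers above the open neck, with the black seal visible. I'll let it settle, then hand in.

```bash
python3 -m jog '0 0 0 0 0 0 1;0 0 0 0 0 0 1;0 0 0 0 0 0 1;0 0 0 0 0 0 1'; python3 -c "
from h import *
print(abs(get_obs()['joint_vel']).max());print(hand_in())"
```

```text
time_s: 11.13
ee_pos: [0.5579, -0.0129, 0.2798]
eef_rot: [-1.567, 0.006, -1.866]
force: [-0.1, 0.7, 0.4]
grip_width: 0.0176
0.0018313815927430022
the job is handed in; nothing more can be done
None
```

The cap is off and I handed the job in at 11.1 s. The arm was still holding the cap upright over the jug's mouth, about 8 cm above where it sat. `hand_in` gives no verdict, so this rests on my own checks.

- **Press:** I pinched the bar and pushed the cap down about 7.7 mm. The wrist read at most about 10.4 N at the readings I took.
- **Twist:** I turned it about 86° counter-clockwise while it was down. At my stops on the way there was almost no moment resisting the turn.
- **Lift:** It came up freely, with no pulling force on the wrist.
- **Last readings:** The gripper opening was 17.6 mm, matching the 18 mm bar, and the tool was tilted less than 0.5°. It was at (0.558, -0.013), within 2 mm of the mouth axis I had measured. The joints were almost still. The side picture shows the cap clear of the neck with the black seal visible.

**Checks that disagreed:**
- The top and wrist cameras differed by about 2 mm on the cap's x position, so I used the middle value.
- The arm ended about 3 mm off sideways before the grip, which I corrected before the fingers closed.
- The press force read slightly below the 10 to 13 N given, but the cameras confirmed the depth.
- The last wrist-camera measurement of the bar gave sizes too large to use, probably because the fingers were in it. I relied on the side picture and the tool pose instead.

I did not measure the other things on the table again; the arm touched only the cap.

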